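# Open the spare-key jar in its stand

## Task

On the mail-room counter, first slide the retaining plate all the way down into the slot of the wooden jar stand, rib facing outwards, so that it stands against the flat side of the key jar and keeps the jar from turning. Then unscrew the tight white cap counter-clockwise until its lugs let go and lift it straight up, clear of the jar, without twisting the jar round or pulling it up off the stand. Finish still holding the cap level in the gripper, a few centimetres above the open jar, and leave the stamp, parcel, tray and tape roll where they are.

Things in the scene. Friction and masses are not known exactly. Their poses are not given: they have to be found in the camera images.
- stand: Fixed wooden jar stand, left or right on the counter. Origin: underside, below the jar's place. Base 8 mm thick, x -85 to +56, y +-56 mm. Back wall behind the jar (inner face x +41.6 mm, top 53 mm up). On the -x side two grooved posts (y +-38 to +-54 mm, 45 mm high, flared mouth to 53 mm) form the plate's slot. Sides +y and -y are open.
- slot (a point): Centre of the slot's floor, on the stand's base: 38.5 mm to the -x side of the stand's origin, 8 mm above the counter; axes as the stand's. Slot 12 mm wide in x, 94 mm long in y, entered from above between the posts. The plate is home when its origin is here and its axes lie along the stand's.
- plate: Loose aluminium retaining plate, 140 g, standing upright on the counter: slab 10 mm thick (x), 90 wide (y), 62 tall (z). A full-height rib, 10 mm thick (y), sticks out 32 mm from the middle of its -x face (x -5 to -37 mm). Origin: centre of the slab's underside. Grip the rib from above at about x = -22 mm, fingers on its +y and -y sides.
- rib_tip (a point): Outer top end of the plate's rib: x = -37 mm, z = 62 mm in the plate's frame. With the plate home it points to the stand's -x side, away from the jar.
- jar: Loose round clear jar with brass keys inside, 82 mm across with one flat side, 31.5 mm from its axis, facing -x (the slot); 70 mm to the shoulder, then a round neck; about 0.45 kg. Origin: centre of its underside, on the stand's base; z up. Once home, the plate stands 0.5 to 3.5 mm from the flat. Without the plate the jar spins with the cap; with it, it turns up to 10 deg, then holds.
- cap: White ribbed screw cap, 60 mm across, 17 mm tall, 45 g. Origin: centre of its open underside, z up; closed it is 74 mm above the jar's origin and 82 mm above the counter. Yaw relative to the jar at the start: 0 to 0.12 rad. Grip it from above across any diameter, fingertips no lower than its underside. Turns off counter-clockwise seen from above.
- cap_top (a point): Centre of the cap's top face, 17 mm above its origin. Three lugs under thread ledges, pressed up by a sprung gasket (about 23 N): 0.5 to 1.2 N m to turn. It rises 1 mm in turning; from 0.77 rad (44 deg) of yaw relative to the jar the lugs let go and it springs up 2 to 3 mm if free to; at 1.6 rad (92 deg) a stop blocks it. In between it lifts straight off.
- stamp: Bystander: wooden hand stamp, 62 x 26 mm, 68 mm tall. Origin: centre of its underside.
- parcel: Bystander: closed cardboard parcel 140 x 110 x 60 mm. Origin: centre of its underside.
- tagtray: Bystander: empty grey plastic tray 120 x 160 x 40 mm. Origin: centre of its underside.
- taperoll: Bystander: fat paper tape roll lying flat, 90 mm across, 48 mm tall. Origin: centre of its underside.
Things that resemble listed ones, but are neither listed nor needed, are in the scene too. There is more than one size of the cap; the job needs the smallest.

How it is judged:
On the way, in this order (a step that is already met when the one before it is completed fails the run):
1. the plate is fully home in the slot, rib outwards, while the cap is still closed on the jar (x of plate in the frame of slot between -0.004 and 0.004 m and y of plate in the frame of slot between -0.005 and 0.005 m and z of plate in the frame of slot between -0.005 and 0.005 m and angle between the x axis of plate and the x axis of stand, either way round below 0.1 rad and x of rib_tip in the frame of stand below -0.05 m and angle between plate's own z axis and vertical below 0.1 rad and angle between the x axis of cap and the x axis of jar, either way round below 0.4 rad and z of cap in the frame of jar below 0.078 m), for 0.2 s.
2. the cap has been turned until its lugs let go (angle between the x axis of cap and the x axis of jar, either way round above 0.65 rad and z of cap in the frame of jar below 0.095 m), for 0.05 s.
At the end, for the whole second after the job is handed in: Gripper still holds the cap at rest, level (0.2 rad), 14-86 mm above its closed height, within 25 mm of the jar axis, touching nothing else; plate home (4-5 mm, 0.1 rad, rib out); jar standing in the stand (8 mm x, 20 mm y, 4 mm z, tilt 0.08 rad), turned under 0.3 rad (x of plate in the frame of slot between -0.004 and 0.004 m and y of plate in the frame of slot between -0.005 and 0.005 m and z of plate in the frame of slot between -0.005 and 0.005 m and angle between the x axis of plate and the x axis of stand, either way round below 0.1 rad and x of rib_tip in the frame of stand below -0.05 m and angle between plate's own z axis and vertical below 0.1 rad and x of jar in the frame of stand between -0.008 and 0.008 m and y of jar in the frame of stand between -0.02 and 0.02 m and z of jar in the frame of stand between 0.004 and 0.012 m and angle between jar's own z axis and vertical below 0.08 rad and angle between the x axis of jar and the x axis of stand, either way round below 0.3 rad and z of cap in the frame of jar between 0.088 and 0.16 m and horizontal distance between cap and jar below 0.025 m and angle between cap's own z axis and vertical below 0.2 rad and contact force between the fingers and cap above 1 N and contact force between cap and jar below 0.05 N and contact force between cap and stand below 0.05 N and contact force between cap and plate below 0.05 N and linear speed of cap below 0.03 m/s); the arm keeps its last pose, push and grip.
It fails at once if the jar was twisted round by more than 0.45 rad (angle between the x axis of jar and the x axis of stand, either way round above 0.45 rad).
It fails at once if the jar was pulled up off the stand by more than 10 mm or tipped (z of jar in the frame of stand above 0.018 m or angle between jar's own z axis and vertical above 0.25 rad).
It fails at once if the stamp, parcel, tray or tape roll was moved by more than 30 mm (distance of any of stamp, parcel, tagtray, taperoll from where it was at the start of the episode above 0.03 m).
It also fails if it takes over 54 s, if anything falls off the work surface, if the arm or the gripper's body presses on something with over 40 N, if the wrist force passes 120 N, or if a joint passes its speed limit or range.

## Robot

A 6-joint arm with a two-finger parallel gripper is mounted at the origin on the work surface. World frame = base frame: x ahead of the robot, y to its left, z up, the work surface at z = 0. Lengths are in m, angles in rad, forces in N, time in s.
With the tool pointing down it reaches from about 0.25 to 0.725 m from the base axis. Payload 4 kg.
Tool frame: the origin (TCP) lies at the very end of the fingers, on their centre line; the grasp point (between the pads) lies 19 mm behind it; z points along the fingers, y is the line along which they close (so a half turn about z gives the same grasp; the last joint's range is limited). The gripper opens to 85 mm and grips with 20 to 120 N. Pads are 22 mm wide; open, the fingers measure 114 mm over their backs; the gripper's body (76 mm by 85 mm) begins 54 mm behind the grasp point. The pads swing forward as they close: fully open they stand 13 mm farther back than shut.
Start: joints at [1.153, 0.241, 0.005, 1.335, 0, 1.571], TCP at [0.203, 0.457, 0.231] pointing down, gripper open.
Joint ranges: [-2.72, 2.72], [-1.05, 1.87], [-1.09, 1.28], [-1.99, 2.15], [-1.42, 1.44], [-3.14, 3.14]. Speed limits (rad/s): [2.79, 2.79, 3.14, 3.14, 3.14, 3.14].

## Interface

Orientations are given as a unit quaternion [x, y, z, w].
In Python, from workcell import telemetry, vision, workorder gives the robot as it stands.
- The arm moves only by the shell command python3 -m inch 'ROWS'. ROWS is JSON, a list of rows, each a list of 3 entries, a list of its own where there are three numbers: the turn, a rotation vector about the tool's x, y, z scaled (see below), then the shift along the tool's x, y, z scaled (see below), then the closure, from -1 (fully open) to 1 (shut). A call has 1 to 10 rows; each row shifts and turns the commanded pose from where the row before left it, along the tool's axes as they then stand; what a row does not reach is not made up. The controller multiplies each number of a shift by 0.3 m and each number of a turn by 360 degrees. A row lasts 1/12 s, in which the tool goes at most 41.7 mm and 7.16 degrees, less where a joint would pass 70% of its speed; a pose out of reach is approached as far as the arm can. A call with a number of a shift or a turn outside -1 to 1 is refused whole. A call with a gripper value outside its range is refused whole. The fingers move at their own pace and stop on an object; the grip force is fixed at half the most. Time passes only in rows, so rows that do not move let the fingers close. It gives the time, the measured TCP pose, the force, the opening and the grip force at its end, in the units of the state.
- telemetry.get_obs(): the state, without advancing time (a new reading comes with each control period).
- vision.camera(name): name is "scene" or "top" or "wrist"; returns a dict with "img" (400x640x3 uint8, red, green, blue), "fov_y" (degrees; the focal length in pixels is half the picture's height over the tangent of half this angle, whatever the lens; pixels are square), "cx", "cy" (the principal point, pixels), "pose" (4x4, takes a point from camera to world coordinates). Camera axes: x right, y up, looking along -z (the intrinsics and any distortion apply to the point x, -y, -z); pixel columns grow to the right and rows downward; lengths in m; the calibration is good to about 2 mm. A picture is of the moment at which its call begins. There is no depth.
- workorder.job_done(): hands the job in; it is judged then, once.
The state is a dict: "clock": time; "joint_pos": joint angles; "joint_vel": joint speeds; "tau": joint torques, N m; "eef_pos": TCP position; "tool_rot": TCP orientation; "ft_force": force on the tool from outside, world axes, zero at the start; "ft_torque": the same for the moment, N m; "grip_width": finger opening in m; "grasp_force": force on a finger pad.
Only numpy, scipy, OpenCV 4.12 (cv2) and the standard library are available. Lean on these libraries where they do the work, as an engineer would, in place of code of your own. Each camera call takes 0.05 s, during which the arm holds its last target. There are 200 camera calls.

## Working session

There is one attempt and no reset: what is moved stays moved. The work goes in short steps, Python scripts to look and compute and a shell command to move; the robot and the scene stay as the last step left them, time stands still between calls to the robot, and variables do not carry over. Pictures are saved under pics/ and viewed, at most 10 in all, crops included, and the job is handed in when it is done.

```bash
mkdir -p pics; ls; python3 - <<'E'
from workcell import telemetry, vision
import cv2,numpy as np
print(telemetry.get_obs())
for n in("scene","top","wrist"):
    c=vision.camera(n); cv2.imwrite(f"pics/{n}0.png",c["img"][:,:,::-1]); np.savez(f"pics/{n}0.npz",**{k:v for k,v in c.items()})
    print(n,{k:(np.round(v,4).tolist() if k=="pose" else v) for k,v in c.items() if k!="img"})
E
```

```text
pics
{'clock': 0.0, 'joint_pos': array([ 1.15302250e+00,  2.41416571e-01,  3.73542730e-03,  1.33519316e+00,
       -2.46283756e-07,  1.57080457e+00]), 'joint_vel': array([-7.60137083e-05,  1.15266557e-03, -2.41715840e-04,  2.53934573e-04,
       -2.36897197e-04, -6.93589801e-04]), 'tau': array([-1.23073340e-03, -3.72309709e+01,  2.52411443e+01,  1.68768014e-02,
       -2.06134109e-05,  4.47144529e-06]), 'eef_pos': array([0.20261018, 0.45642664, 0.23041543]), 'tool_rot': array([ 2.07375056e-01,  9.78260960e-01, -1.01642765e-03, -2.15331129e-04]), 'ft_force': array([ 0.46125289, -0.10839286, -0.09345268]), 'ft_torque': array([ 0.03845697, -0.01453574,  0.05951699]), 'grasp_force': 0.0, 'grip_width': 0.08550425180941193}
scene {'fov_y': 45.9089109124161, 'cx': 310.983162614389, 'cy': 195.71124932386775, 'pose': [[0.1209, -0.7239, 0.6792, 1.4619], [0.9925, 0.1016, -0.0684, -0.0782], [-0.0195, 0.6824, 0.7308, 1.0165], [0.0, 0.0, 0.0, 1.0]]}
top {'fov_y': 57.85074143491575, 'cx': 318.2358520267044, 'cy': 193.92249060532424, 'pose': [[-0.0154, 0.9816, -0.1901, 0.381], [-0.9999, -0.0146, 0.0059, 0.0017], [0.003, 0.1902, 0.9817, 1.1916], [0.0, 0.0, 0.0, 1.0]]}
wrist {'fov_y': 68.85051170948557, 'cx': 324.2520216515624, 'cy': 200.09393294299232, 'pose': [[0.405, -0.8686, -0.2854, 0.1297], [0.9143, 0.3841, 0.1283, 0.49], [-0.0018, -0.3129, 0.9498, 0.3737], [0.0, 0.0, 0.0, 1.0]]}
```

View pics/top0.png

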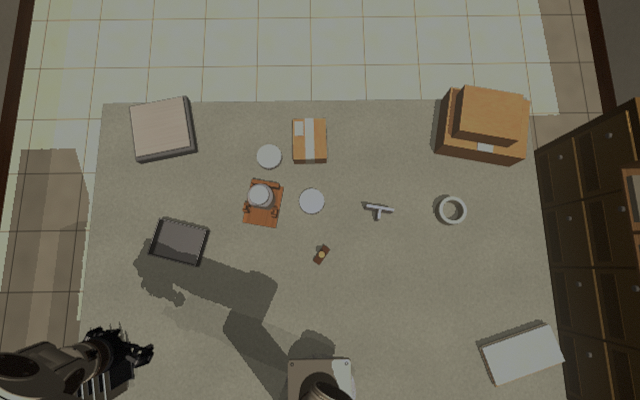

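View pics/scene0.png

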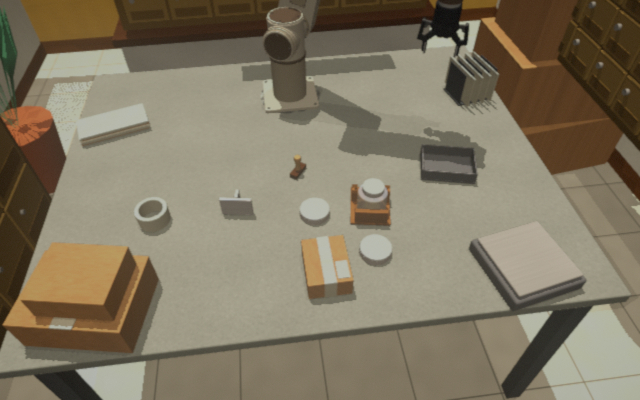

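Top view: the white-capped jar sits in the orange stand at (260,195). Cap look-alikes lie on the counter at (269,156) and (312,200). The plate is at (380,209) with its rib towards the robot; nothing else looks like it. Bystanders: stamp (321,254), tape roll (452,210), parcel (309,140), tray (179,241). The scene view agrees: jar (373,190), plate (237,205), loose caps (315,210) and (376,249). I choose the cap on the jar, and will check it in a close crop.

```bash
cat > h.py <<'E'
import numpy as np,cv2
from scipy.spatial.transform import Rotation as R
def load(n): return dict(np.load(f"pics/{n}.npz"))
def snap(cam,n):
    from workcell import vision
    c=vision.camera(cam); np.savez(f"pics/{n}.npz",**c); return c
def ray(c,u,v):
    f=200/np.tan(np.radians(c["fov_y"])/2)
    d=c["pose"][:3,:3]@np.array([(u-c["cx"])/f,-(v-c["cy"])/f,-1.]); return c["pose"][:3,3],d/np.linalg.norm(d)
def onz(c,u,v,z):
    o,d=ray(c,u,v); return o+d*(z-o[2])/d[2]
def proj(c,p):
    f=200/np.tan(np.radians(c["fov_y"])/2)
    q=c["pose"][:3,:3].T@(np.asarray(p)-c["pose"][:3,3]); return np.array([c["cx"]-f*q[0]/q[2],c["cy"]+f*q[1]/q[2]])
def tri(cs,uvs):
    A=0;b=0
    for c,(u,v) in zip(cs,uvs):
        o,d=ray(c,u,v);P=np.eye(3)-np.outer(d,d);A=A+P;b=b+P@o
    return np.linalg.solve(A,b)
def crop(c,x0,y0,w,h,s): return cv2.resize(c["img"][y0:y0+h,x0:x0+w,::-1].copy(),None,fx=s,fy=s,interpolation=cv2.INTER_CUBIC)
E
python3 - <<'E'
from h import *
t=load("top0");s=load("scene0")
a=crop(t,230,175,57,60,7);b=crop(t,355,190,57,43,7);c=crop(s,340,170,57,60,7);d=crop(s,210,180,57,43,7)
a,b,c,d=[i[:,:399] for i in (a,b,c,d)]
im=np.vstack([np.hstack([a[:300*420//300][:420],c[:420]])[::1],np.hstack([b,d])]); im=cv2.resize(im,(798,600)) if False else im
im=cv2.convertScaleAbs(im,alpha=1.5); f=600/im.shape[0]; im=cv2.resize(im,None,fx=f,fy=f); print(im.shape,7*f); cv2.imwrite("pics/crop1.png",im)
for n,uv in dict(plate=(380,209),cap1=(269,156),cap2=(312,200),stand=(263,203),stamp=(321,254),tape=(452,210),parcel=(309,140),tray=(179,241)).items(): print(n,onz(t,*uv,0.03).round(3))
E
```

```text
(600, 664, 3) 5.825242718446602
plate [ 0.553 -0.205  0.03 ]
cap1 [0.737 0.157 0.03 ]
cap2 [0.586 0.015 0.03 ]
stand [0.579 0.175 0.03 ]
stamp [ 0.412 -0.011  0.03 ]
tape [ 0.546 -0.438  0.03 ]
parcel [0.791 0.023 0.03 ]
tray [0.46  0.441 0.03 ]
```

View pics/crop1.png

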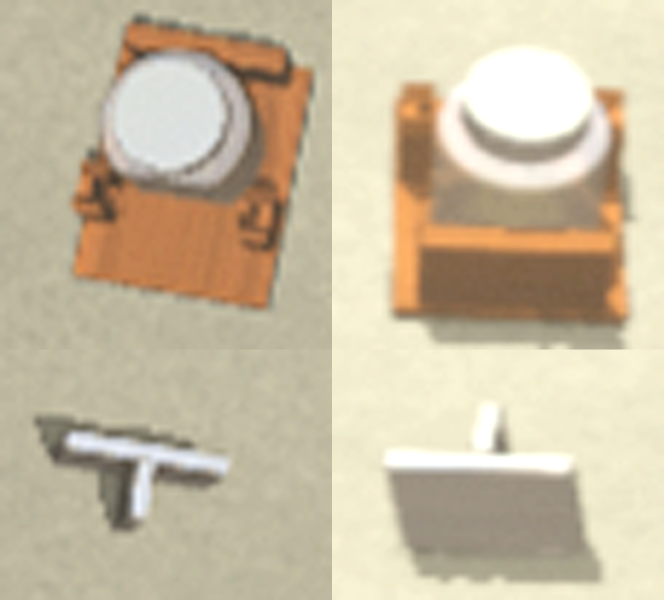

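The crop shows the small cap on the jar in the orange stand, with the posts on the robot's side and the back wall behind. The plate's rib points to the robot too. Moving the wrist camera over the stand, on the way to the plate.

```bash
python3 -m inch '[[[0,0,-0.0139],[-0.105,-0.073,0],-1],[[0,0,-0.0139],[-0.105,-0.073,0],-1],[[0,0,-0.0139],[-0.105,-0.073,0],-1],[[0,0,0],[-0.105,-0.073,0],-1],[[0,0,0],[-0.105,-0.073,0],-1],[[0,0,0],[-0.105,-0.073,0],-1],[[0,0,0],[-0.105,-0.073,0],-1],[[0,0,0],[-0.105,-0.073,0],-1],[[0,0,0],[-0.105,-0.073,0],-1],[[0,0,0],[-0.105,-0.073,0],-1]]'
python3 -m inch '[[[0,0,0],[0,0,0],-1],[[0,0,0],[0,0,0],-1]]'
python3 - <<'E'
from h import *
from workcell import telemetry
c=snap("wrist","w1"); cv2.imwrite("pics/w1.png",c["img"][:,:,::-1]); print(telemetry.get_obs()); 
q=load("wrist0"); print(np.round(c["pose"],4).tolist())
E
```

```text
clock: 0.98
eef_pos: [0.4657, 0.1771, 0.2311]
tool_rot: [0.078, 0.997, -0.0, -0.0]
ft_force: [0.1, 0.5, -0.7]
grip_width: 0.0856
grasp_force: 0.0
clock: 1.15
eef_pos: [0.4657, 0.1771, 0.2307]
tool_rot: [0.08, 0.997, -0.0, -0.001]
ft_force: [0.1, -0.0, -0.5]
grip_width: 0.0855
grasp_force: 0.0
{'clock': 1.2, 'joint_pos': array([ 3.65694022e-01,  2.37477014e-01, -6.43163575e-04,  1.33425642e+00,
        4.68869751e-04,  5.23538008e-01]), 'joint_vel': array([ 0.03979535, -0.01564067, -0.01340021,  0.00176848,  0.00221299,
       -0.00052366]), 'tau': array([-1.00137491e+00, -3.67691123e+01,  2.55586928e+01, -9.12904507e-02,
       -6.90080202e-02, -1.07445041e-02]), 'eef_pos': array([0.46469458, 0.17809212, 0.23070817]), 'tool_rot': array([ 7.88402468e-02,  9.96886922e-01, -1.28203313e-04, -8.14146693e-04]), 'ft_force': array([ 0.11715715, -0.34201999, -0.15908886]), 'ft_torque': array([ 0.03356199, -0.04607278,  0.05514354]), 'grasp_force': 0.0, 'grip_width': 0.0857713047386308}
[[0.1587, -0.9382, -0.3077, 0.387], [0.9873, 0.1505, 0.0501, 0.1907], [-0.0007, -0.3118, 0.9502, 0.3739], [0.0, 0.0, 0.0, 1.0]]
```

View pics/w1.png

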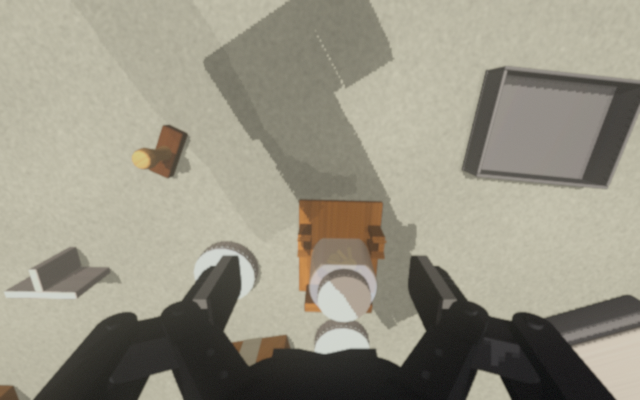

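Wrist view: the stand lies square to the image at (340,250), its front edge (300,200)–(382,201), the cap at (345,295). The plate is at (60,280), stamp (165,155), tray (550,130). I'll take a second wrist view farther towards the plate, for triangulation.

```bash
python3 -m inch '[[[0,0,0],[-0.01,-0.125,0],-1],[[0,0,0],[-0.01,-0.125,0],-1],[[0,0,0],[-0.01,-0.125,0],-1],[[0,0,0],[-0.01,-0.125,0],-1],[[0,0,0],[0,-0.125,0],-1],[[0,0,0],[0,0,0],-1],[[0,0,0],[0,0,0],-1]]'
python3 - <<'E'
from h import *
a=load("w1"); c=snap("wrist","w2"); print(np.round(c["pose"],4).tolist())
A=crop(a,285,190,115,130,4.6); 
p=[proj(c,(0.59,0.175,0.03)),proj(c,(0.55,-.205,.03))]; print(p)
B=crop(c,int(p[0][0])-57,int(p[0][1])-65,115,130,4.6) if p[0][0]<580 else crop(c,500,100,115,130,4.6)
C=np.hstack([A,B])[:,:800]; C=C if C.shape[1]<=800 else C; C=cv2.resize(C,None,fx=min(1,800/C.shape[1]),fy=min(1,800/C.shape[1]))
C=np.hstack([A,B]); C=cv2.resize(C,(800,int(C.shape[0]*800/C.shape[1])))
cv2.imwrite("pics/w2.png",c["img"][:,:,::-1])
E
```

```text
clock: 1.78
eef_pos: [0.4467, -0.0086, 0.2314]
tool_rot: [0.079, 0.997, 0.0, -0.0]
ft_force: [0.4, 1.3, -0.3]
grip_width: 0.0853
grasp_force: 0.0
[[0.1562, -0.9382, -0.3089, 0.3678], [0.9877, 0.1484, 0.0486, 0.0047], [0.0003, -0.3127, 0.9499, 0.3746], [0.0, 0.0, 0.0, 1.0]]
[array([476.90286407, 256.85841199]), array([191.78196556, 269.97152324])]
```

View pics/w2.png

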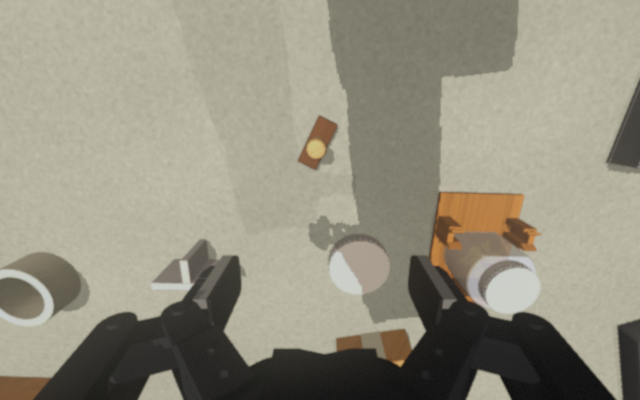

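Second view: stamp (320,143), stand (480,240), the plate at (185,265) partly behind a finger, a loose cap at (360,265). Enlarging the stand to read its corners.

```bash
python3 - <<'E'
from h import *
a=load("w1");c=load("w2")
A=crop(a,292,190,98,130,3.6);B=crop(c,425,185,122,130,3.6)
im=cv2.convertScaleAbs(np.hstack([A,B]),alpha=1.3);print(A.shape,im.shape);cv2.imwrite("pics/st.png",im)
# orange masks -> front edge, left/right edges
for n,d in(("w1",a),("w2",c)):
    h=cv2.cvtColor(d["img"],cv2.COLOR_RGB2HSV); m=((h[...,0]<16)&(h[...,1]>120)&(h[...,2]>60)).astype(np.uint8)
    m[:185]=0;m[325:]=0;m[:,:280]=0
    if n=="w2": m[:,:425]=0
    k,l,s,_=cv2.connectedComponentsWithStats(m); i=1+s[1:,4].argmax(); print(n,s[i])
    m=(l==i)
    x0,y0,w,hh,_=s[i]
    cols=range(x0+8,x0+w-8); e=[(u,np.argmax(m[:,u])) for u in cols]; print("front",np.polyfit(*np.array(e).T,1).round(4))
    rows=range(y0+3,y0+25); print("L",np.polyfit(rows,[np.argmax(m[r]) for r in rows],1).round(3),"R",np.polyfit(rows,[639-np.argmax(m[r][::-1]) for r in rows],1).round(3))
E
```

```text
(468, 353, 3) (468, 792, 3)
w1 [ 298  201   87   90 3784]
front [2.080000e-02 1.943467e+02]
L [  0. 300.] R [-9.80000e-02  4.01347e+02]
w2 [ 430  193  110  110 4253]
front [  0.174  112.2511]
L [-1.63000e-01  4.71289e+02] R [-2.52000e-01  5.72004e+02]
```

View pics/st.png

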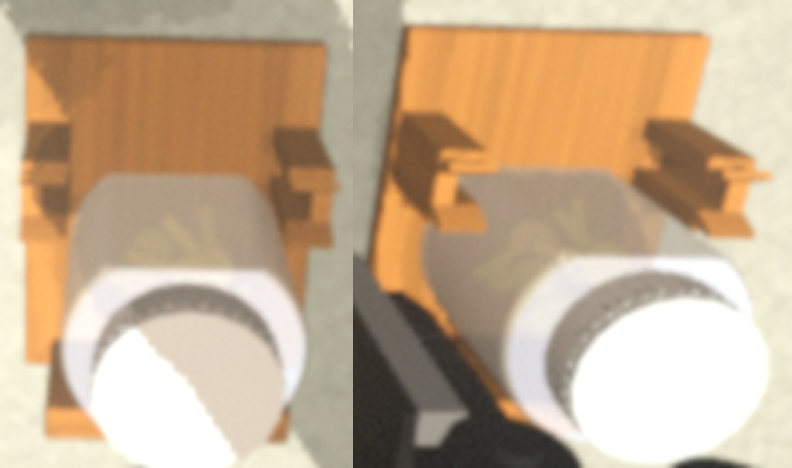

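```bash
cat >> h.py <<'E'
def w1p(x,y): return (x/3.6+292,y/3.6+190)
def w2p(x,y): return ((x-353)/3.6+425,y/3.6+185)
E
python3 - <<'E'
from h import *
a=load("w1");c=load("w2");t=load("top0")
P={}
for n,p,q in(("FL",(26,38),(406,27)),("FR",(326,43),(709,36)),("postR outer front",(338,187),(770,176)),("postR outer back",(332,245),(753,237)),("postL inner back",(70,240),(487,231))):
    P[n]=tri([a,c],[w1p(*p),w2p(*q)]); print(n,P[n].round(4), onz(a,*w1p(*p),.008).round(4),onz(c,*w2p(*q),.008).round(4))
L=(onz(a,*w1p(26,38),.008)+onz(c,*w2p(406,27),.008))/2;Rr=(onz(a,*w1p(326,43),.008)+onz(c,*w2p(709,36),.008))/2
y=(L-Rr); y2=-y  # image right=+y
print("width",np.linalg.norm(y2)); y2/=np.linalg.norm(y2); x=np.array([y2[1],-y2[0],0])
print("yaw deg",np.degrees(np.arctan2(x[1],x[0])))
O=(L+Rr)/2+.085*x; print("origin",O)
S=lambda p:[float((p-O)@x),float((p-O)@y2),p[2]]
for n in P: print(n,np.round(S(P[n]),4))
# cap ellipse centres
for n,d,box in(("w1",a,(310,262,382,330)),("w2",c,(470,255,545,318))):
    g=d["img"].min(2); m=np.zeros_like(g); b=box; m[b[1]:b[3],b[0]:b[2]]=(g[b[1]:b[3],b[0]:b[2]]>150)
    cs,_=cv2.findContours(m,0,1); k=max(cs,key=cv2.contourArea); print(n,cv2.fitEllipse(cv2.convexHull(k)), b)
# predicted cap top
print([proj(d,O+[0,0,.099-.008]) for d in(a,c,t)])
# top-view stand corners
print("top proj FL FR",[proj(t,p) for p in (L,Rr)])
E
```

```text
FL [0.5016 0.1383 0.0051] [0.5009 0.1386 0.008 ] [0.5003 0.1372 0.008 ]
FR [0.5212 0.2473 0.0067] [0.5202 0.2471 0.008 ] [0.5211 0.2464 0.008 ]
postR outer front [0.5551 0.239  0.0539] [0.5792 0.246  0.008 ] [0.5819 0.2725 0.008 ]
postR outer back [0.5772 0.235  0.0538] [0.6039 0.2413 0.008 ] [0.6075 0.2679 0.008 ]
postL inner back [0.562  0.1462 0.0518] [0.5855 0.1402 0.008 ] [0.5887 0.1655 0.008 ]
width 0.11067849930834464
yaw deg -10.44264107893081
origin [0.59423277 0.17693024 0.008     ]
FL [-0.0841 -0.0548  0.0051]
FR [-0.0846  0.0559  0.0067]
postR outer front [-0.0497  0.054   0.0539]
postR outer back [-0.0273  0.054   0.0538]
postL inner back [-0.0262 -0.036   0.0518]
w1 ((344.1520690917969, 307.6384582519531), (77.21995544433594, 103.2247543334961), 174.5886688232422) (310, 262, 382, 330)
w2 ((518.2464599609375, 285.3108825683594), (68.26046752929688, 102.52416229248047), 94.53314208984375) (470, 255, 545, 318)
[array([341.7292337 , 299.37882098]), array([509.60268126, 290.94418992]), array([259.10367235, 194.24689718])]
top proj FL FR [array([274.97275501, 227.43710747]), array([241.81446696, 221.82793983])]
```

```bash
python3 -m inch '[[[0,0,0],[-0.04,-0.125,0],-1],[[0,0,0],[-0.04,-0.125,0],-1],[[0,0,0],[-0.04,-0.125,0],-1],[[0,0,0],[-0.04,-0.125,0],-1],[[0,0,0],[-0.03,-0.125,0],-1],[[0,0,0],[0,0,0],-1],[[0,0,0],[0,0,0],-1]]'
python3 -c "from h import *;snap('wrist','p1')"
python3 -m inch '[[[0,0,0],[-0.05,0,0.08],-1],[[0,0,0],[-0.05,0,0.08],-1],[[0,0,0],[0,0,0],-1],[[0,0,0],[0,0,0],-1]]'
python3 - <<'E'
from h import *
a=load("p1"); c=snap("wrist","p2")
for d in(a,c): print(proj(d,(.55,-.205,.03)))
def cr(d):
    u,v=proj(d,(.55,-.205,.04)).astype(int); x0=min(max(u-55,0),530);y0=min(max(v-60,0),280); print(x0,y0); return crop(d,x0,y0,110,120,3.6)
cv2.imwrite("pics/pl.png",np.hstack([cr(a),cr(c)]))
E
```

```text
clock: 2.42
eef_pos: [0.4754, -0.2019, 0.2307]
tool_rot: [0.078, 0.997, 0.0, -0.0]
ft_force: [-0.6, 0.4, 0.2]
grip_width: 0.0854
grasp_force: 0.0
clock: 2.8
eef_pos: [0.5038, -0.204, 0.1819]
tool_rot: [0.076, 0.997, 0.001, -0.002]
ft_force: [-1.0, 0.1, -0.5]
grip_width: 0.0851
grasp_force: 0.0
[330.0714032  230.43803187]
[328.78469285 225.48176255]
275 173
273 169
```

View pics/pl.png

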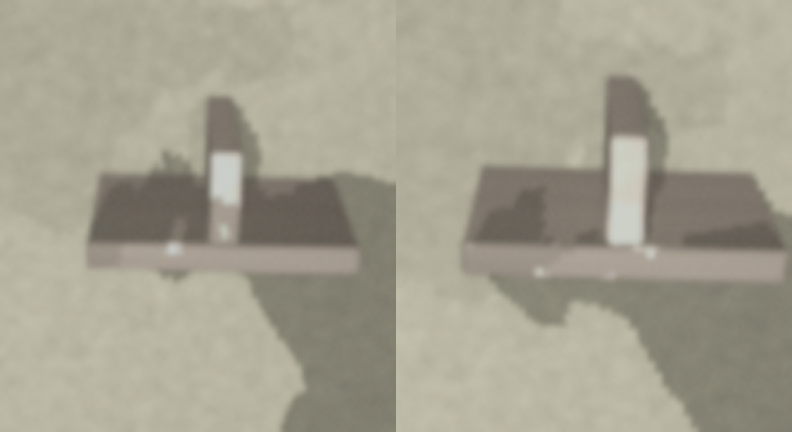

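The picture shows the plate's slab with its rib on the robot's side: top back edge (87,267)–(358,272) left and (462,274)–(786,280) right, rib tip at (225,152) and (628,135).

```bash
python3 - <<'E'
from h import *
from workcell import telemetry
a=load("p1"); c=load("p2")
A=lambda x,y:(x/3.6+275,y/3.6+173);B=lambda x,y:((x-396)/3.6+273,y/3.6+169)
P={}
for n,p,q in(("BL",(87,268),(462,275)),("BR",(358,273),(786,281)),("FL",(90,243),(463,243)),("FR",(358,247),(783,250)),("tip",(225,152),(628,135))):
    P[n]=tri([a,c],[A(*p),B(*q)]); x,y=onz(a,*A(*p),.062),onz(c,*B(*q),.062); print(n,P[n].round(4),x.round(4),y.round(4)); P[n]=(x+2*y)/3
print("W",np.linalg.norm(P["BR"]-P["BL"]))
Y=P["BR"]-P["BL"]+P["FR"]-P["FL"];Y/=np.linalg.norm(Y);X=np.array([Y[1],-Y[0],0]);print("yaw",np.degrees(np.arctan2(X[1],X[0])))
O=(P["BL"]+P["BR"]+P["FL"]+P["FR"])/4; print("plate origin",O, "tip rel",(P["tip"]-O)@X,(P["tip"]-O)@Y, "thick", (P["BL"]-P["FL"])@X)
g=O-.022*X; s=telemetry.get_obs(); T=R.from_quat(s["tool_rot"]).as_matrix(); print("tool y ang",np.degrees(np.arctan2(T[1,1],T[0,1])),s["eef_pos"],T[:,2])
g[2]=.062-.019+.019*0-0.0; print("grasp",g,"delta tool/0.3", (T.T@(g-s["eef_pos"]))/.3)
E
```

```text
BL [ 0.5461 -0.2411  0.0741] [ 0.5518 -0.243   0.062 ] [ 0.5522 -0.2437  0.062 ]
BR [ 0.5687 -0.1546  0.06  ] [ 0.5675 -0.1548  0.062 ] [ 0.5676 -0.1549  0.062 ]
FL [ 0.5278 -0.2352  0.0948] [ 0.543  -0.2404  0.062 ] [ 0.5426 -0.2416  0.062 ]
FR [ 0.5724 -0.1508  0.0338] [ 0.5581 -0.1539  0.062 ] [ 0.558  -0.1548  0.062 ]
tip [ 0.5192 -0.1924  0.0595] [ 0.5183 -0.1923  0.062 ] [ 0.5183 -0.1925  0.062 ]
W 0.08993774659176272
yaw -9.951879611712018
plate origin [ 0.55509973 -0.19851657  0.062     ] tip rel -0.037288922656835456 -0.0003518073984166848 thick 0.00953850356004571
tool y ang 81.26970576785774 [ 0.50423714 -0.20471604  0.18340132] [-1.64332605e-03  8.42930764e-04 -9.99998294e-01]
grasp [ 0.53343076 -0.19471451  0.043     ] delta tool/0.3 [-0.0919443   0.04744935  0.4678718 ]
```

Plate: width 89.9 mm, rib tip at −37.3 mm, consistent. Aligning above the rib.

```bash
python3 -m inch '[[[0,0,0.0028],[-0.046,0.024,0.12],-1],[[0,0,0],[-0.046,0.024,0.12],-1],[[0,0,0],[0,0,0],-1],[[0,0,0],[0,0,0],-1],[[0,0,0],[0,0,0],-1]]'
cat > st.py <<'E'
from h import *
from workcell import telemetry
import sys
s=telemetry.get_obs(); T=R.from_quat(s["tool_rot"]).as_matrix()
print("t",round(s["clock"],2),"pos",s["eef_pos"].round(4),"yang",np.degrees(np.arctan2(T[1,1],T[0,1])).round(2),"z",T[:,2].round(4),"F",s["ft_force"].round(1),"M",s["ft_torque"].round(2),"w",s["grip_width"].round(4),"g",round(float(s["grasp_force"]),1))
if len(sys.argv)>3: print("d/0.3",(T.T@(np.array(sys.argv[1:4],float)-s["eef_pos"])/.3).round(4))
E
python3 st.py 0.5334 -0.1947 0.030
```

```text
clock: 3.27
eef_pos: [0.5345, -0.1971, 0.1135]
tool_rot: [0.086, 0.996, -0.0, 0.001]
ft_force: [1.4, -0.2, 1.3]
grip_width: 0.0852
grasp_force: 0.0Traceback (most recent call last):
  File "st.py", line 5, in <module>
    print("t",round(s["clock"],2),"pos",s["eef_pos"].round(4),"yang",np.degrees(np.arctan2(T[1,1],T[0,1])).round(2),"z",T[:,2].round(4),"F",s["ft_force"].round(1),"M",s["ft_torque"].round(2),"w",s["grip_width"].round(4),"g",round(float(s["grasp_force"]),1))
                                                                                                                                                                                                   ^^^^^^^^^^^^^^^^^^^^^
AttributeError: 'float' object has no attribute 'round'
```

```bash
sed -i 's/s\["grip_width"\].round(4)/round(float(s["grip_width"]),4)/' st.py
python3 -m inch '[[[0,0,0],[0,0.006,0.09],-1],[[0,0,0],[0,0,0.09],-1],[[0,0,0],[0,0,0.097],-1],[[0,0,0],[0,0,0],-1],[[0,0,0],[0,0,0],1],[[0,0,0],[0,0,0],1],[[0,0,0],[0,0,0],1],[[0,0,0],[0,0,0],1],[[0,0,0],[0,0,0],1],[[0,0,0],[0,0,0],1]]'
python3 -m inch '[[[0,0,0],[0,0,0],1],[[0,0,0],[0,0,0],1],[[0,0,0],[0,0,0],1],[[0,0,0],[0,0,0],1]]'
python3 st.py 0.5334 -0.1947 0.030
```

```text
clock: 4.1
eef_pos: [0.535, -0.1959, 0.0293]
tool_rot: [0.087, 0.996, -0.0, 0.001]
ft_force: [-0.1, -0.3, -0.2]
grip_width: 0.012
grasp_force: 0.0
clock: 4.43
eef_pos: [0.535, -0.196, 0.0293]
tool_rot: [0.087, 0.996, -0.0, 0.001]
ft_force: [-0.8, 0.4, 5.7]
grip_width: 0.0093
grasp_force: 59.4
t 4.43 pos [ 0.535  -0.196   0.0293] yang 80.06 z [ 1.7e-03 -9.0e-04 -1.0e+00] F [-0.8  0.4  5.7] M [-0.03  0.2   0.03] w 0.0093 g 59.4
d/0.3 [ 0.0061  0.0033 -0.0022]
```

```bash
python3 -m inch '[[[0,0,0],[0,0,-0.111],1],[[0,0,0],[0,0,-0.111],1],[[0,0,0],[0,0,-0.111],1],[[0,0,0],[0.0217,0.126,0],1],[[0,0,0],[0.0217,0.126,0],1],[[0,0,0],[0.0217,0.126,0],1],[[0,0,0],[0.0217,0.126,0],1],[[0,0,0],[0.0217,0.126,0],1]]'
python3 -m inch '[[[0,0,0],[0.0217,0.126,0],1],[[0,0,0],[0.0217,0.126,0],1],[[0,0,0],[0.0217,0.126,0],1],[[0,0,0],[0.0217,0.126,0],1],[[0,0,0],[0.0217,0.126,0],1],[[0,0,0],[0,0,0],1],[[0,0,0],[0,0,0],1],[[0,0,0],[0,0,0],1],[[0,0,0],[0,0,0],1]]'
python3 st.py 0.5361 0.1873 0.13
python3 - <<'E'
from h import *
c=snap("wrist","q1"); g=crop(c,160,120,320,240,2.5); cv2.imwrite("pics/q1.png",cv2.convertScaleAbs(g,alpha=1.3))
E
```

```text
clock: 5.1
eef_pos: [0.5341, -0.0023, 0.1277]
tool_rot: [0.087, 0.996, 0.0, -0.001]
ft_force: [0.9, -0.0, -1.6]
grip_width: 0.0093
grasp_force: 58.8
clock: 5.85
eef_pos: [0.535, 0.1868, 0.1276]
tool_rot: [0.087, 0.996, -0.0, -0.001]
ft_force: [-0.5, -0.6, -1.5]
grip_width: 0.0091
grasp_force: 59.1
t 5.85 pos [0.535  0.1868 0.1276] yang 80.0 z [-1.2e-03 -8.0e-04 -1.0e+00] F [-0.5 -0.6 -1.5] M [-0.02  0.01  0.03] w 0.0091 g 59.1
d/0.3 [-0.0032  0.0022 -0.0079]
```

View pics/q1.png

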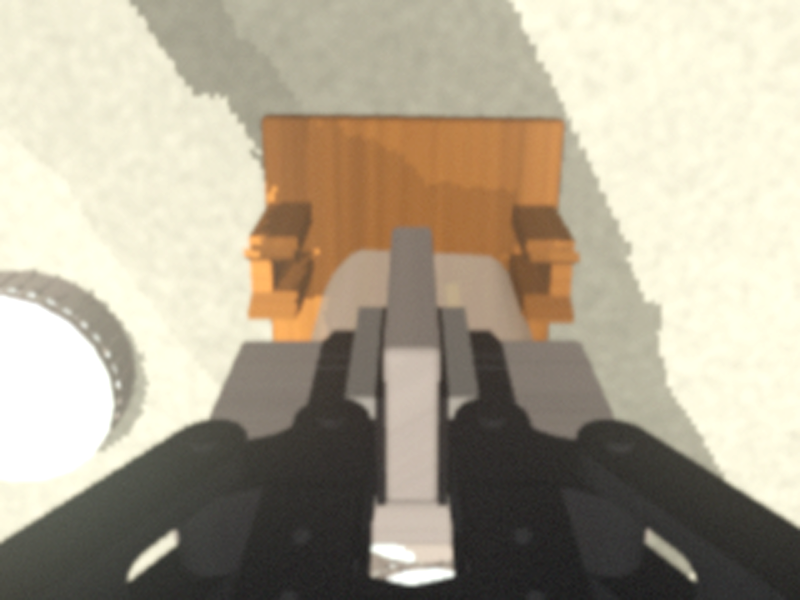

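The held plate is square to the stand, rib towards the robot; the rib at column 412 matches the stand's centre at 413, and the slab's lower front edge is (243,343)–(580,343). Quantifying this in the stand frame.

```bash
python3 - <<'E'
from h import *
c=load("q1"); F=lambda x,y:(160+x/2.5,120+y/2.5)
L,Rr=onz(c,*F(264,116),.008),onz(c,*F(563,118),.008)
y=Rr-L;print("w",np.linalg.norm(y));y/=np.linalg.norm(y);x=np.array([y[1],-y[0],0]);print("yaw",np.degrees(np.arctan2(x[1],x[0])))
O=(L+Rr)/2+.085*x;print("O",O)
yb=np.radians(-10.1);X=np.array([np.cos(yb),np.sin(yb),0]);Y=np.array([-X[1],X[0],0]); O2=(L+Rr)/2+.085*X;print("O2",O2)
pl=[("ribtip bottom",412,229,.0983),("ribtip top",412,348,.1603),("slabL",243,343,.0983),("slabR",580,343,.0983),("postR of",577,257,.053),("postR ob",573,321,.053),("postL of",247,257,.053),("postL ob",249,317,.053)]
for n,u,v,z in pl:
    p=onz(c,*F(u,v),z); print(n,p.round(4),"in O2:",round((p-O2)@X,4),round((p-O2)@Y,4))
E
```

```text
w 0.10930722099883011
yaw -10.331892594367229
O [0.59374273 0.17770518 0.008     ]
O2 [0.59380374 0.17804374 0.008     ]
ribtip bottom [0.5199 0.1906 0.0983] in O2: -0.075 -0.0006
ribtip top [0.5185 0.1908 0.1603] in O2: -0.0764 -0.0006
slabL [0.544  0.1407 0.0983] in O2: -0.0425 -0.0455
slabR [0.5594 0.2291 0.0983] in O2: -0.0428 0.0442
postR of [0.5552 0.2385 0.053 ] in O2: -0.0486 0.0527
postR ob [0.5779 0.2348 0.053 ] in O2: -0.0257 0.0531
postL of [0.5368 0.1336 0.053 ] in O2: -0.0483 -0.0537
postL ob [0.5579 0.1291 0.053 ] in O2: -0.0268 -0.0545
```

```bash
python3 -m inch '[[[0,0,0],[0,0,0.05],1],[[0,0,0],[0,0,0.05],1],[[0,0,0],[0,0,0.05],1],[[0,0,0],[0,0,0.02],1],[[0,0,0],[0,0,0.02],1],[[0,0,0],[0,0,0.02],1],[[0,0,0],[0,0,0.02],1],[[0,0,0],[0,0,0],1]]'
python3 st.py 0.535 0.1868 0.0373
```

```text
clock: 6.57
eef_pos: [0.5357, 0.1875, 0.0584]
tool_rot: [0.087, 0.996, -0.0, 0.0]
ft_force: [1.2, -0.0, -2.0]
grip_width: 0.009
grasp_force: 59.2
t 6.57 pos [0.5357 0.1875 0.0584] yang 80.02 z [ 4.e-04 -4.e-04 -1.e+00] F [ 1.2 -0.  -2. ] M [-0.1  -0.25 -0.02] w 0.009 g 59.2
d/0.3 [ 0.002  -0.0029  0.0704]
```

```bash
python3 -m inch '[[[0,0,0],[0,0,0.02],1],[[0,0,0],[0,0,0.02],1],[[0,0,0],[0,0,0.02],1],[[0,0,0],[0,0,0.012],1],[[0,0,0],[0,0,0],1],[[0,0,0],[0,0,0],1]]'
python3 st.py 0.535 0.1868 0.0373
```

```text
clock: 7.07
eef_pos: [0.5359, 0.188, 0.0374]
tool_rot: [0.087, 0.996, 0.0, 0.0]
ft_force: [1.4, -0.5, -1.6]
grip_width: 0.0092
grasp_force: 59.2
t 7.07 pos [0.5359 0.188  0.0374] yang 80.06 z [ 8.e-04 -0.e+00 -1.e+00] F [ 1.4 -0.5 -1.6] M [-0.03 -0.51 -0.06] w 0.0092 g 59.2
d/0.3 [ 0.0021 -0.0045  0.0003]
```

```bash
python3 -m inch '[[[0,0,0],[0,0,0.004],1],[[0,0,0],[0,0,0.004],1],[[0,0,0],[0,0,0],1],[[0,0,0],[0,0,0],1]]'
python3 st.py 0.535 0.1868 0.0373
```

```text
clock: 7.4
eef_pos: [0.5359, 0.188, 0.0373]
tool_rot: [0.087, 0.996, 0.0, 0.001]
ft_force: [-3.0, -1.8, 11.6]
grip_width: 0.0091
grasp_force: 61.3
t 7.4 pos [0.5359 0.188  0.0373] yang 80.06 z [ 1.9e-03  4.0e-04 -1.0e+00] F [-3.  -1.8 11.6] M [-0.43  0.55 -0.04] w 0.0091 g 61.3
d/0.3 [ 0.0023 -0.0046 -0.    ]
```

Floor contact felt at the expected depth. Partial opening (posts are close), then straight up.

```bash
python3 -m inch '[[[0,0,0],[0,0,0],0.5],[[0,0,0],[0,0,0],0.5],[[0,0,0],[0,0,0],0.5],[[0,0,0],[0,0,0],0.5],[[0,0,0],[0,0,-0.03],0.5],[[0,0,0],[0,0,-0.08],0.5],[[0,0,0],[0,0,-0.1],0.5],[[0,0,0],[0,0,-0.12],0.5],[[0,0,0],[0,0,-0.12],-1],[[0,0,0],[0,0,0],-1]]'
python3 -m inch '[[[0,0,0],[0.05,0,0],-1],[[0,0,0],[0.05,0,0],-1],[[0,0,0],[0,0,0],-1],[[0,0,0],[0,0,0],-1]]'
python3 st.py 0.5938 0.1775 0.18
python3 - <<'E'
from h import *
c=snap("wrist","r1"); g=crop(c,200,100,240,220,2.7); cv2.imwrite("pics/r1.png",cv2.convertScaleAbs(g,alpha=1.2))
E
```

```text
clock: 8.23
eef_pos: [0.5397, 0.1895, 0.1789]
tool_rot: [0.087, 0.996, 0.003, 0.006]
ft_force: [1.4, 0.1, 0.9]
grip_width: 0.0448
grasp_force: 0.0
clock: 8.57
eef_pos: [0.5056, 0.1933, 0.1705]
tool_rot: [0.086, 0.996, 0.0, 0.0]
ft_force: [-0.4, -0.4, 0.5]
grip_width: 0.0856
grasp_force: 0.0
t 8.57 pos [0.5056 0.1933 0.1705] yang 80.11 z [ 6.e-04  0.e+00 -1.e+00] F [-0.4 -0.4  0.5] M [0.04 0.02 0.05] w 0.0856 g 0.0
d/0.3 [-0.2986 -0.0012 -0.0313]
```

View pics/r1.png

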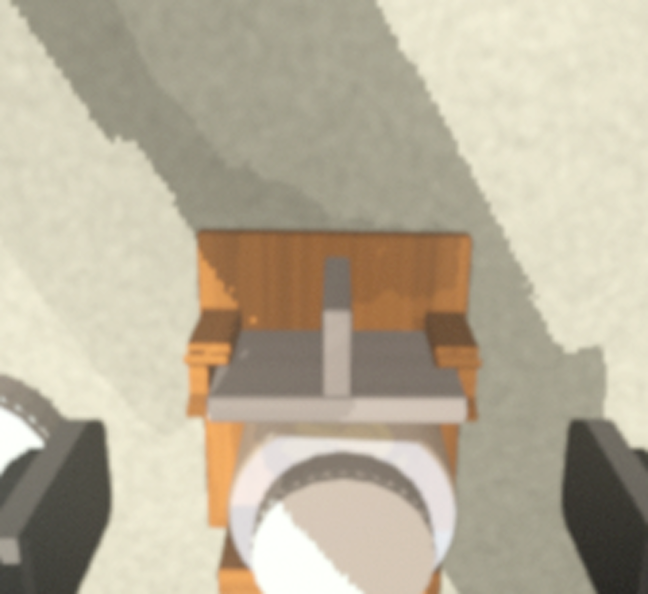

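Plate in the slot between the posts; its top edge runs (208,418)–(467,418). The cap's near rim is at (343,453) below and (343,478) above. Checking heights and locating the cap.

```bash
python3 - <<'E'
from h import *
c=load("r1"); F=lambda x,y:(200+x/2.7,100+y/2.7)
yb=np.radians(-10.1);X=np.array([np.cos(yb),np.sin(yb),0]);Y=np.array([-X[1],X[0],0])
for z in(.066,.070,.074):
    a,b=onz(c,*F(207,418),z),onz(c,*F(468,418),z); print(z,"slab w",np.linalg.norm(a-b).round(4))
L,Rr=onz(c,*F(198,231),.008),onz(c,*F(471,235),.008); O=(L+Rr)/2+.085*X; print("O",O)
def S(p): return np.round([(p-O)@X,(p-O)@Y],4)
print("slab back",S((onz(c,*F(207,418),.07)+onz(c,*F(468,418),.07))/2),"expect -.0335")
print("tip",S(onz(c,*F(337,310),.07)),"expect -.0755")
print("cap bottom near",S(onz(c,*F(343,453),.082)),onz(c,*F(343,453),.082)+.03*X)
print("cap top near",S(onz(c,*F(343,478),.099)),onz(c,*F(343,478),.099)+.03*X)
p,q=onz(c,*F(251,545),.097),onz(c,*F(440,545),.097); print("cap sides",S(p),S(q),(p+q)/2)
A=load("w1");B=load("w2")
# cap top near/right/left points, two views
for n,p,q in(("near top",(187,312),(668,300)),("left",(92,390),(572,384)),("right",(285,384),(768,365))): print(n,tri([A,B],[w1p(*p),w2p(*q)]).round(4))
E
```

```text
0.066 slab w 0.0921
0.07 slab w 0.0906
0.074 slab w 0.0891
O [0.5943287  0.17796559 0.008     ]
slab back [-0.0357  0.0013] expect -.0335
tip [-0.0758  0.0009] expect -.0755
cap bottom near [-0.0291  0.0031] [0.59573715 0.18088888 0.082     ]
cap top near [-0.0305  0.003 ] [0.59434441 0.18097092 0.099     ]
cap sides [-0.0038 -0.0269] [-0.0041  0.0349] [0.59116757 0.18258744 0.097     ]
near top [0.5704 0.1832 0.0921]
left [0.5894 0.1504 0.0995]
right [0.5939 0.2097 0.1   ]
```

```bash
python3 -m inch '[[[0,0,0],[-0.1,0.004,0],-1],[[0,0,0],[-0.1,0.004,0],-1],[[0,0,0],[-0.1,0.004,0],-1],[[0,0,0],[0,0,0.1],-1],[[0,0,0],[0,0,0],-1],[[0,0,0],[0,0,0],-1],[[0,0,0],[0,0,0],-1]]'
python3 st.py 0.595 0.1813 0.079
```

```text
clock: 9.2
eef_pos: [0.5946, 0.181, 0.14]
tool_rot: [0.087, 0.996, -0.0, -0.001]
ft_force: [-0.6, -0.4, -0.2]
grip_width: 0.0851
grasp_force: 0.0
t 9.2 pos [0.5946 0.181  0.14  ] yang 80.07 z [-1.6e-03 -5.0e-04 -1.0e+00] F [-0.6 -0.4 -0.2] M [-0.01  0.01  0.  ] w 0.0851 g 0.0
d/0.3 [-0.0014  0.0014  0.2033]
```

```bash
python3 - <<'E'
from h import *
c=snap("wrist","s1"); cv2.imwrite("pics/s1.png",cv2.convertScaleAbs(crop(c,160,150,320,250,2.4),alpha=1.2))
E
```

```text
(no output)
```

View pics/s1.png

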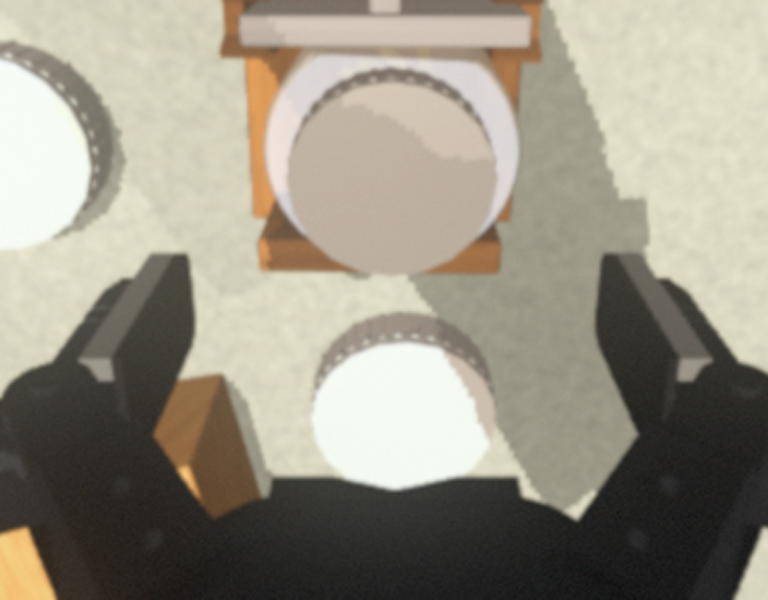

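The cap's whole top is visible: columns 287–497, rows 82–274, so the centre is at about (392,178), midway between the fingers.

```bash
python3 - <<'E'
from h import *
c=load("s1"); F=lambda x,y:(160+x/2.4,150+y/2.4)
l,r,t,b=[onz(c,*F(*p),.099) for p in((287,175),(497,175),(392,82),(392,274))]
print(np.linalg.norm(l-r),np.linalg.norm(t-b),(l+r)/2,(t+b)/2)
E
```

```text
0.059677899679791764 0.05922627224946478 [0.5916518  0.18164553 0.099     ] [0.59390783 0.18125468 0.099     ]
```

Diameter 59.7 mm at z = 0.099 confirms the height, and the centre is within 1 mm of the TCP. Descending and closing.

```bash
python3 -m inch '[[[0,0,0],[0,0,0.07],-1],[[0,0,0],[0,0,0.07],-1],[[0,0,0],[0,0,0.04],-1],[[0,0,0],[0,0,0.023],-1],[[0,0,0],[0,0,0],-1],[[0,0,0],[0,0,0],1],[[0,0,0],[0,0,0],1],[[0,0,0],[0,0,0],1],[[0,0,0],[0,0,0],1],[[0,0,0],[0,0,0],1]]'
python3 st.py
python3 -m inch '[[[0,0,0],[0,0,0],1],[[0,0,0],[0,0,0],1]]'
python3 st.py
```

```text
clock: 10.08
eef_pos: [0.5962, 0.1804, 0.0817]
tool_rot: [0.087, 0.996, -0.0, 0.002]
ft_force: [-1.2, -3.2, 4.9]
grip_width: 0.0581
grasp_force: 62.9
t 10.08 pos [0.5962 0.1804 0.0817] yang 80.03 z [ 3.2e-03 -9.0e-04 -1.0e+00] F [-1.2 -3.2  4.9] M [-0.6   0.32  0.  ] w 0.0581 g 62.9
clock: 10.25
eef_pos: [0.5962, 0.1804, 0.0817]
tool_rot: [0.087, 0.996, -0.0, 0.002]
ft_force: [-1.4, -2.4, 4.7]
grip_width: 0.0578
grasp_force: 62.9
t 10.25 pos [0.5962 0.1804 0.0817] yang 80.02 z [ 3.2e-03 -9.0e-04 -1.0e+00] F [-1.4 -2.4  4.7] M [-0.64  0.32  0.09] w 0.0578 g 62.9
```

```bash
python3 -m inch '[[[0,0,-0.012],[0,0,0],1],[[0,0,-0.012],[0,0,0],1],[[0,0,-0.012],[0,0,0],1],[[0,0,-0.012],[0,0,0],1],[[0,0,-0.012],[0,0,0],1],[[0,0,-0.012],[0,0,-0.001],1],[[0,0,0],[0,0,0],1]]'
python3 st.py
```

```text
clock: 10.83
eef_pos: [0.5967, 0.182, 0.0819]
tool_rot: [-0.14, 0.99, 0.001, 0.002]
ft_force: [0.3, 0.1, 4.2]
grip_width: 0.058
grasp_force: 64.3
t 10.83 pos [0.5967 0.182  0.0819] yang 106.06 z [ 0.0042  0.0023 -1.    ] F [0.3 0.1 4.2] M [0.2  0.07 0.15] w 0.058 g 64.3
```

```bash
python3 -m inch '[[[0,0,-0.012],[0,0,0],1]]' >/dev/null; python3 st.py; python3 -m inch '[[[0,0,-0.012],[0,0,0],1]]' >/dev/null
python3 st.py
python3 - <<'E'
from h import *
t0=load("top0");t1=snap("top","t1");s0=load("scene0");s1=snap("scene","s_1")
# gold keys / plate visible?
for n,a,b,p in(("scene",s0,s1,(.594,.178,.05)),("top",t0,t1,(.594,.178,.05))):
    u,v=proj(b,p).astype(int)
    for c in(a,b):
        h=cv2.cvtColor(c["img"],cv2.COLOR_RGB2HSV)[v-25:v+25,u-25:u+25].astype(int)
        m=(h[...,0]>18)&(h[...,0]<30)&(h[...,1]>70); q=np.argwhere(m); print(n,m.sum(),q.mean(0) if len(q) else None)
E
```

```text
t 10.92 pos [0.5966 0.1819 0.082 ] yang 110.24 z [ 0.0039  0.0022 -1.    ] F [-1.8  0.1  7.1] M [ 0.37  0.41 -0.3 ] w 0.0582 g 64.6
t 11.0 pos [0.5964 0.1819 0.0821] yang 114.68 z [ 0.0036  0.0022 -1.    ] F [-0.9 -0.1  7.4] M [ 0.38  0.43 -0.24] w 0.0578 g 64.6
scene 42 [33.28571429 25.07142857]
scene 51 [33.47058824 26.37254902]
top 0 None
top 2 [45.  31.5]
```

Turning resistance shows up while moving and the keys in the jar have barely shifted, so the jar is holding. Continuing.

```bash
python3 -m inch '[[[0,0,-0.012],[0,0,0],1],[[0,0,-0.012],[0,0,0],1],[[0,0,-0.012],[0,0,0],1],[[0,0,-0.012],[0,0,0],1]]';python3 st.py
python3 -m inch '[[[0,0,-0.012],[0,0,0],1],[[0,0,-0.012],[0,0,0],1],[[0,0,-0.012],[0,0,0],1]]' >/dev/null;python3 st.py; python3 -m inch '[[[0,0,0],[0,0,0],1],[[0,0,0],[0,0,0],1]]'
```

```text
clock: 11.43
eef_pos: [0.5971, 0.1817, 0.0827]
tool_rot: [-0.358, 0.934, -0.0, 0.003]
ft_force: [-0.0, -0.4, 9.4]
grip_width: 0.0578
grasp_force: 64.8
t 11.43 pos [0.5971 0.1817 0.0827] yang 131.98 z [ 0.0053  0.0017 -1.    ] F [-0.  -0.4  9.4] M [ 0.09  0.19 -0.17] w 0.0578 g 64.8
t 11.68 pos [0.5978 0.1828 0.0834] yang 144.98 z [ 0.0071  0.004  -1.    ] F [-0.   3.4 10.1] M [ 0.63  0.2  -0.08] w 0.0578 g 64.8
clock: 11.85
eef_pos: [0.5977, 0.1827, 0.0833]
tool_rot: [-0.46, 0.888, -0.0, 0.004]
ft_force: [0.6, 2.3, 9.5]
grip_width: 0.0582
grasp_force: 64.9
```

```bash
python3 -m inch '[[[0,0,-0.012],[0,0,0],1],[[0,0,-0.01],[0,0,0],1]]' >/dev/null;python3 st.py; python3 -m inch '[[[0,0,0],[0,0,-0.007],1],[[0,0,0],[0,0,0],1]]'>/dev/null;python3 st.py;python3 -m inch '[[[0,0,0],[0,0,-0.007],1],[[0,0,0],[0,0,0],1]]'>/dev/null;python3 st.py
```

```text
t 12.02 pos [0.5977 0.1832 0.0834] yang 152.9 z [ 0.007   0.0045 -1.    ] F [-0.3  2.8 10.1] M [ 0.66  0.18 -0.14] w 0.0582 g 64.8
t 12.18 pos [0.597  0.1826 0.0842] yang 152.72 z [ 0.0052  0.0029 -1.    ] F [0.9 3.1 5.6] M [ 0.64 -0.15 -0.02] w 0.0582 g 64.5
t 12.35 pos [0.5961 0.1821 0.0847] yang 152.76 z [ 0.0025  0.0018 -1.    ] F [2.  3.9 4.1] M [ 0.85 -0.37 -0.02] w 0.0579 g 64.5
```

```bash
for i in 1 2 3; do python3 -m inch '[[[0,0,0],[0,0,-0.005],1],[[0,0,0],[0,0,0],1]]'>/dev/null;python3 st.py;done
```

```text
t 12.52 pos [0.5957 0.1816 0.0852] yang 152.77 z [ 9.e-04  7.e-04 -1.e+00] F [3.5 5.  0.9] M [ 0.84 -0.7  -0.08] w 0.0581 g 64.4
t 12.68 pos [0.5952 0.1812 0.0861] yang 152.77 z [-3.e-04 -2.e-04 -1.e+00] F [ 4.1  2.6 -1.3] M [ 0.74 -0.7  -0.02] w 0.0578 g 64.4
t 12.85 pos [0.5947 0.1809 0.0874] yang 152.78 z [-1.4e-03 -6.0e-04 -1.0e+00] F [ 2.7  2.1 -2.5] M [ 0.65 -0.59 -0.05] w 0.0578 g 64.5
```

```bash
for i in 1 2; do python3 -m inch '[[[0,0,0],[0,0,-0.006],1],[[0,0,0],[0,0,0],1],[[0,0,0],[0,0,0],1]]'>/dev/null;python3 st.py;done
```

```text
t 13.1 pos [0.5946 0.1807 0.0896] yang 152.77 z [-1.3e-03 -9.0e-04 -1.0e+00] F [ 1.9  1.4 -1.9] M [ 0.42 -0.38  0.07] w 0.0584 g 64.7
t 13.35 pos [0.5947 0.1807 0.0919] yang 152.77 z [-8.e-04 -7.e-04 -1.e+00] F [ 1.4  1.1 -0.4] M [ 0.21 -0.11 -0.01] w 0.0583 g 64.8
```

```bash
python3 -m inch '[[[0,0,0],[0,0,-0.02],1],[[0,0,0],[0,0,-0.03],1],[[0,0,0],[0,0,-0.03],1],[[0,0,0],[0,0,-0.03],1],[[0,0,0],[0,0,0],1],[[0,0,0],[0,0,0],1],[[0,0,0],[0,0,0],1],[[0,0,0],[0,0,0],1]]';python3 st.py
python3 - <<'E'
from h import *
c=snap("wrist","z1"); s=snap("scene","z2")
# plate: compare predicted rib tip & slab edge; brightness of projected points
yb=np.radians(-10.1);X=np.array([np.cos(yb),np.sin(yb),0]);O=np.array([.594,.178,0])
s0=load("scene0")
def white(c,p,r):
    u,v=proj(c,p).astype(int); w=c["img"][v-r:v+r,u-r:u+r]; m=(w.min(2)>165); q=np.argwhere(m); return (u,v),m.sum(), q.mean(0)+[v-r,u-r] if len(q) else None
print("scene before, cap closed",white(s0,(.594,.181,.099),18)); print("now at closed / +40mm",white(s,(.594,.181,.099),18),white(s,(.594,.181,.139),18))
h=cv2.cvtColor(s["img"],cv2.COLOR_RGB2HSV); h0=cv2.cvtColor(s0["img"],cv2.COLOR_RGB2HSV)
u,v=proj(s,(.594,.178,.05)).astype(int)
for k in(h0,h):
    w=k[v-25:v+25,u-25:u+25]; m=(w[...,0]>18)&(w[...,0]<30)&(w[...,1]>70); print("keys",m.sum(),np.argwhere(m).mean(0))
E
```

```text
clock: 14.02
eef_pos: [0.5947, 0.181, 0.1244]
tool_rot: [-0.521, 0.854, 0.0, -0.0]
ft_force: [-0.1, -0.2, -0.6]
grip_width: 0.0577
grasp_force: 64.9
t 14.02 pos [0.5947 0.181  0.1244] yang 152.78 z [-9.e-04 -4.e-04 -1.e+00] F [-0.1 -0.2 -0.6] M [ 0.02  0.06 -0.03] w 0.0577 g 64.9
scene before, cap closed ((np.int64(373), np.int64(185)), np.int64(238), array([185.48319328, 372.96218487]))
now at closed / +40mm ((np.int64(373), np.int64(185)), np.int64(95), array([190.73684211, 370.71578947])) ((np.int64(375), np.int64(174)), np.int64(56), array([188.64285714, 369.75      ]))
keys 42 [33.28571429 25.07142857]
keys 47 [33.5106383 26.0212766]
```

```bash
python3 -c "
from workcell import workorder; print(workorder.job_done())"
```

```text
the job is handed in; nothing more can be done
None
```

I handed the job in, but it returned no verdict. The plate went down to the slot floor, rib outwards; the cap turned about 73° and is held level about 4 cm above the open jar. The wrist force at the end matches the cap alone and the keys have barely shifted, so the jar stayed put. I did not re-check the plate after unscrewing.

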